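# Clamp the test piece on the vacuum clamp and set its valve half open

### The job

The vacuum clamp only seals on smooth laminate, so turn the plywood test piece over and set it, laminate face down, centred on the clamp's round pad so that the rubber seal is covered all round. Then, with the piece in place, open the clamp's lever valve to half (the 45 degree line); let go of everything and leave the pliers and the offcut where they lie.

Things in the scene. Friction and masses are not known exactly. Their poses are not given: they have to be found in the camera images.
- piece_mid (a point): Centre of the loose test piece: a plywood block 60 x 60 mm, 40 mm high, 80 to 170 g, striped sides, one 60 x 60 face covered with smooth pale grey laminate, the other bare wood. The point lies 20 mm from both these faces. Its z axis points out of the laminate face (up at the start, down when turned over); x and y are square to the sides.
- pad_top (a point): Centre of the clamp pad's top face, 62 mm above the table: a round aluminium pad 44 mm across with a black rubber seal round its rim, on a pedestal 28 mm thick. Fixed with the clamp. Its x axis runs along the pipe from pad to valve, z up; in this frame the valve stem is at x = +135 mm, y = 0. The space round the pad is free above the board.
- tank_top (a point): Top of the clamp's grey reserve tank (70 mm across, 124 mm high; a gauge on it reaches 181 mm), at x = +130, y = +95 mm in pad_top's frame. Fixed. The clamp stands on a plywood board 15 mm thick that reaches from x = -35 to +200 and y = -50 to +145 mm in pad_top's frame; its copper pipe lies 42 mm high. Left of the table, at y > 0.28 m, an orange saw guard stands up to 0.27 m high.
- valve_stem (a point): Point on the valve lever's vertical turning axis, 86 mm above the table, at the height of the lever's grip. Its x axis runs along the pipe away from the pad. Fixed with the clamp. Below it is a graduated quarter-circle plate of 46 mm radius (top 71 mm above the table) with a line every 15 degrees, longer at shut, half and open.
- lever_grip (a point): Middle of the black sleeve of the valve lever, 80 mm from the turning axis, 86 mm above the table. The sleeve is 16 mm wide, 12 mm thick and 52 mm long, with 65 mm free below it. The lever's length runs along this point's -y axis, outward from the stem; it turns with the lever.
- valve_lever (a joint): Opening angle of the valve in rad, about the vertical: 0 = shut, lever square across the pipe (towards -y of the clamp, away from the tank); it grows counter-clockwise seen from above, to 1.571 = fully open, lever along the pipe away from the pad. Half open is 0.785. It has stops at both ends and stays where it is left; about 2 N at the sleeve turns it.
- pliers_mid (a point): Centre of loose pliers 56 x 176 x 13 mm (bystander).
- offcut_b_mid (a point): Centre of a loose wood offcut 45 x 85 x 18 mm, all wood (bystander).
Not all that is in view belongs to the job. Leave any blue or orange look-alike of the part that bears piece_mid alone.

How it is judged:
On the way, in this order (a step that is already met when the one before it is completed fails the run):
1. the test piece rests laminate down, centred on the pad within 8 mm, let go, with the valve still less than 30 degrees open (angle between piece_mid's own z axis and vertical above 3.05 rad and horizontal distance between piece_mid and pad_top below 0.008 m and z of piece_mid in the frame of pad_top between 0.0175 and 0.0225 m and contact force between the fingers and test_piece below 0.05 N and value of joint valve_lever below 0.524 rad), for 0.2 s.
2. the valve lever stands at half open, 45 degrees within 5 (value of joint valve_lever between 0.698 and 0.873 rad), for 0.2 s.
At the end, for the whole second after the job is handed in: The test piece lies at rest, laminate face down and level, on the clamp pad, its centre within 8 mm of the pad's centre (seal covered all round), and the valve lever stands still at 45 degrees open, within 5 degrees (all of step 2 and angle between piece_mid's own z axis and vertical above 3.05 rad and horizontal distance between piece_mid and pad_top below 0.008 m and z of piece_mid in the frame of pad_top between 0.0175 and 0.0225 m and linear speed of test_piece below 0.02 m/s and velocity of joint valve_lever below 0.05 rad/s); the robot touches nothing.
It fails at once if the pliers or the offcut is shifted by more than 30 mm (distance of any of pliers_mid, offcut_b_mid from where it was at the start of the episode above 0.03 m).
It also fails if it takes over 72 s, if anything falls off the work surface, if the arm or the gripper's body presses on something with over 40 N, if the wrist force passes 120 N, or if a joint passes its speed limit or range.

### The arm

A 7-joint arm with a two-finger parallel gripper is mounted at the origin on the work surface; the furniture and walls round the work are solid. World frame = base frame: x ahead of the robot, y to its left, z up, the work surface at z = 0. Lengths are in m, angles in rad, forces in N, time in s.
With the tool pointing down it reaches from about 0.4 to 0.85 m from the base axis. Payload 4.5 kg.
Tool frame: the origin (TCP) lies at the centre of the arm's flange, where the gripper is bolted on; the fingertips stand 166 mm ahead of it and the grasp point (between the pads) lies 147 mm ahead of it (r.grip_depth is the distance from the TCP to the grasp point, in m); z points along the fingers, y is the line along which they close (so a half turn about z gives the same grasp; the last joint's range is limited). The gripper opens to 88 mm and grips with 3 to 60 N. Pads are 18 mm wide; open, the fingers measure 123 mm over their backs; the gripper's body (75 mm by 187 mm) begins 45 mm behind the grasp point.
Start: joints at [-1.315, 0.689, -0.195, 1.565, 0.157, 0.902, -0.215], TCP at [0.137, 0.61, 0.405] pointing down, gripper open.
Joint ranges: [-3.01, 3.01], [-0.46, 2.08], [-1.47, 1.51], [0.13, 2.56], [-1, 4.14], [0.04, 2.09], [-2.66, 2.66]. Speed limits (rad/s): [2.57, 2.57, 3.14, 3.14, 3.14, 3.14, 3.14].

### API

Orientations are given as a unit quaternion [x, y, z, w].
In Python, from plant import status, cams, r, finder gives the robot as it stands.
- The arm moves only by the tool play_rows, never from a script. Its argument "rows" is a list of rows, each a list of 7 numbers: the opening in per cent of the stroke, from 0 (shut) to 100 (fully open), then the shift along the tool's x, y, z in m, then the turn, a rotation vector about the tool's x, y, z in degrees. A call has 1 to 8 rows; each row shifts and turns the commanded pose from where the row before left it, along the tool's axes as they then stand; what a row does not reach is not made up. A row lasts 1/8 s, in which the tool goes at most 62.5 mm and 10.7 degrees, less where a joint would pass 70% of its speed; a pose out of reach is approached as far as the arm can. A call with a gripper value outside its range is refused whole. The fingers move at their own pace and stop on an object; "grip_force" is the grip in N (left out, the last holds). Time passes only in rows, so rows that do not move let the fingers close. It gives the time, the measured TCP pose, the force, the opening and the grip force at its end, in the units of the state.
- status.get_state(): the state, without advancing time (a new reading comes with each control period).
- cams.snapshot(name): name is "scene" or "top" or "wrist"; returns the picture (420x560x3 uint8, red, green, blue); there is no depth.
- cams.camera_params(name): a dict with "vfov" (degrees; the focal length in pixels is half the picture's height over the tangent of half this angle, whatever the lens; pixels are square), "cx", "cy" (the principal point, pixels), "distortion" ([k1, k2, p1, p2, k3] as OpenCV has them; the pictures are not rectified), "R" (3x3) and "t" (3): a world point X has camera coordinates R X + t; the wrist camera has in their place "tool_from_camera" (4x4, takes a point from camera to tool coordinates, whose origin is the TCP and whose axes are the flange's). Camera axes: x right, y down, z forward; pixel columns grow to the right and rows downward; lengths in m; the calibration is good to about 2 mm. A picture is of the moment at which its call begins: read the wrist's pose just before it. camera_params takes no time and is no camera call.
- r.finish_job(): hands the job in; it is judged then, once.
Trained networks look in the newest picture that a camera, given by its name, has taken for a name from the list of things; names that differ only in an ending like _2 or _b are one class to them, and where a whole thing is asked for, a point or a joint stands for the part that bears it (a point fixed in the world has none). Each returns a list of dicts, best first, with "score" (0 to 1); they miss things now and then, are a little off and sometimes report something else, mostly with a low value. They report only what shows in the picture. A call takes as long as a camera call. They do not tell look-alikes from the thing itself.
- finder.spot_in(camera, label): "at" ([x, y, z] in m, in the coordinates of the camera as it stood for that picture, good to about 4 mm: the middle of the surface that is visible of it).
- finder.regions_of(camera, label): "mask" (420x560 bool, what is visible of it).
The state is a dict: "clock": time; "q": joint angles; "qd": joint speeds; "joint_torque": joint torques, N m; "tool_pos": TCP position; "eef_rot": TCP orientation; "contact_force": force on the tool from outside, world axes, zero at the start; "moment": the same for the moment, N m; "opening": opening from 0.0 (shut) to 1.0 (fully open); "finger_force": force on a finger pad.
Only numpy, scipy, OpenCV 4.12 (cv2) and the standard library are available. Lean on these libraries where they do the work, as an engineer would, in place of code of your own. Each camera call takes 0.05 s, during which the arm holds its last target. There are 200 camera calls.

## Working session

There is one attempt and no reset: what is moved stays moved. The work goes in short steps, Python scripts to look and compute and a tool call to move; the robot and the scene stay as the last step left them, time stands still between calls to the robot, and variables do not carry over. Pictures are saved under pics/ and viewed, at most 10 in all, crops included, and the job is handed in when it is done.

Besides the shell and the picture viewer there is one more tool, called after "Call:" as name(argument=value, ...) on one line, values as JSON. play_rows: Moves the arm, as the interface text tells. Its arguments: {"type":"object","properties":{"rows":{"type":"array","items":{"type":"array","items":{"type":"number"}}},"grip_force":{"type":"number"}},"required":["rows"]}

```bash
ls; mkdir -p pics
python3 - <<'E'
from plant import status,cams,r,finder
import cv2,numpy as np
s=status.get_state();print(s['clock'],s['tool_pos'],s['eef_rot'],s['opening'],r.grip_depth)
ims=[]
for c in("scene","top"):
    im=cams.snapshot(c);ims.append(im);p=cams.camera_params(c);cv2.imwrite(f'pics/{c}0.png',im[:,:,::-1])
    R=np.array(p['R']);t=np.array(p['t']);print(c,p['vfov'],p['distortion'],(-R.T@t).round(3))
    for l in["piece_mid","pad_top","tank_top","valve_stem","lever_grip","pliers_mid","offcut_b_mid"]:
        for d in finder.spot_in(c,l)[:3]: print(l,round(d['score'],2),(R.T@(np.array(d['at'])-t)).round(3))
print(cams.camera_params("wrist"))
E
```

```text
pics
0.0 [0.13744791 0.60936825 0.40391678] [ 1.10630686e-01  9.93861176e-01 -9.02049196e-04 -2.79792239e-05] 1.0014650692881797 0.1473
scene 44.41874581556679 [0.01318504 0.         0.         0.         0.        ] [-0.099 -0.934  0.939]
piece_mid 0.93 [ 0.168 -0.316  0.036]
piece_mid 0.57 [0.574 0.081 0.017]
piece_mid 0.56 [ 0.436 -0.166  0.04 ]
pad_top 0.97 [0.58  0.085 0.013]
tank_top 0.68 [0.577 0.08  0.015]
valve_stem 0.71 [0.572 0.081 0.017]
valve_stem 0.5 [ 0.437 -0.165  0.039]
lever_grip 0.53 [ 0.63  -0.001  0.088]
pliers_mid 0.74 [ 0.646 -0.202  0.008]
offcut_b_mid 0.63 [ 0.37  -0.061  0.015]
offcut_b_mid 0.32 [0.576 0.081 0.016]
top 45.35276185145484 [-0.00425901  0.          0.          0.          0.        ] [ 0.307 -0.059  1.247]
piece_mid 0.92 [ 0.443 -0.147  0.042]
piece_mid 0.92 [ 0.169 -0.304  0.04 ]
piece_mid 0.8 [ 0.517 -0.284  0.041]
pad_top 0.73 [0.562 0.106 0.014]
tank_top 0.74 [ 0.369 -0.047  0.016]
tank_top 0.66 [0.563 0.108 0.014]
valve_stem 0.93 [0.563 0.106 0.019]
pliers_mid 0.77 [ 0.649 -0.196  0.008]
offcut_b_mid 0.71 [ 0.369 -0.045  0.016]
{'vfov': 63.630103434734664, 'cx': 279.8534173201474, 'cy': 210.2037973250294, 'distortion': array([-0.04057567,  0.        ,  0.        ,  0.        ,  0.        ]), 'tool_from_camera': array([[-3.57997236e-04, -9.64522809e-01, -2.63999286e-01,
         6.79299749e-02],
       [ 9.99999915e-01, -3.99229805e-04,  1.02534548e-04,
        -5.38700560e-04],
       [-2.04293293e-04, -2.63999226e-01,  9.64522870e-01,
         1.98912737e-02],
       [ 0.00000000e+00,  0.00000000e+00,  0.00000000e+00,
         1.00000000e+00]])}
```

View pics/scene0.png

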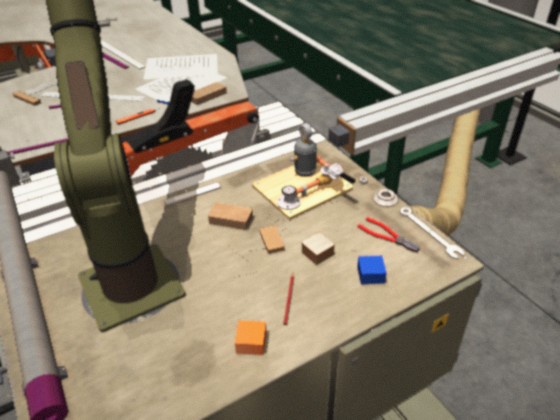

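View pics/top0.png

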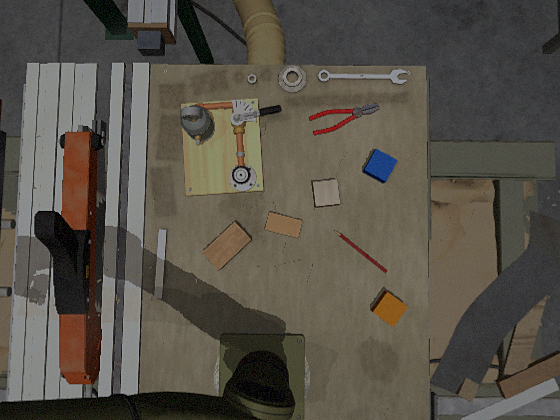

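The scene view shows the bare-sided test piece, grey face up, at (318,248), the clamp pad at (289,193), the valve at (332,172) with its lever pointing right, and decoys in blue (372,270) and orange (251,338). The top view shows the piece at (326,192), the pad at (241,176), the stem near (240,112), the lever tip at (280,108), the pliers at (345,118), and offcuts at (283,224) and (228,245). Next I'll enlarge both views.

```bash
python3 - <<'E'
import cv2,numpy as np
a=cv2.imread('pics/top0.png')[90:210,170:350]; b=cv2.imread('pics/scene0.png')[140:275,240:400]
a=cv2.resize(a,(800//2*2,533),interpolation=cv2.INTER_CUBIC)
b=cv2.resize(b,None,fx=4.4,fy=4.4,interpolation=cv2.INTER_CUBIC)
a=cv2.convertScaleAbs(a,alpha=1.6)
cv2.imwrite('pics/a.png',a);cv2.imwrite('pics/b.png',b)
E
cat > h.py <<'E'
import numpy as np,cv2
from plant import status,cams
from scipy.spatial.transform import Rotation as Ro
def par(c,st=None):
    p=cams.camera_params(c);f=210/np.tan(np.radians(p['vfov']/2))
    K=np.array([[f,0,p['cx']],[0,f,p['cy']],[0,0,1]])
    if c=='wrist':
        T=np.eye(4);T[:3,:3]=Ro.from_quat(st['eef_rot']).as_matrix();T[:3,3]=st['tool_pos']
        W=np.linalg.inv(T@p['tool_from_camera']);R,t=W[:3,:3],W[:3,3]
    else: R,t=np.array(p['R']),np.array(p['t'])
    return K,np.array(p['distortion'],float),R,t
def ray(P,uv):
    K,d,R,t=P;n=cv2.undistortPoints(np.array([[uv]],float),K,d)[0,0]
    v=R.T@np.array([n[0],n[1],1]);return -R.T@t,v/np.linalg.norm(v)
def tri(obs):
    A=np.zeros((3,3));b=np.zeros(3)
    for P,uv in obs:
        o,v=ray(P,uv);M=np.eye(3)-np.outer(v,v);A+=M;b+=M@o
    X=np.linalg.solve(A,b)
    e=max(np.linalg.norm(np.cross(X-ray(P,uv)[0],ray(P,uv)[1])) for P,uv in obs)
    return X.round(4),round(e,4)
def atz(P,uv,z):
    o,v=ray(P,uv);return (o+v*(z-o[2])/v[2]).round(4)
def proj(P,X):
    K,d,R,t=P;return cv2.projectPoints(np.array(X,float).reshape(-1,1,3),cv2.Rodrigues(R)[0],t,K,d)[0].reshape(-1,2)
E
```

```text
(no output)
```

View pics/a.png

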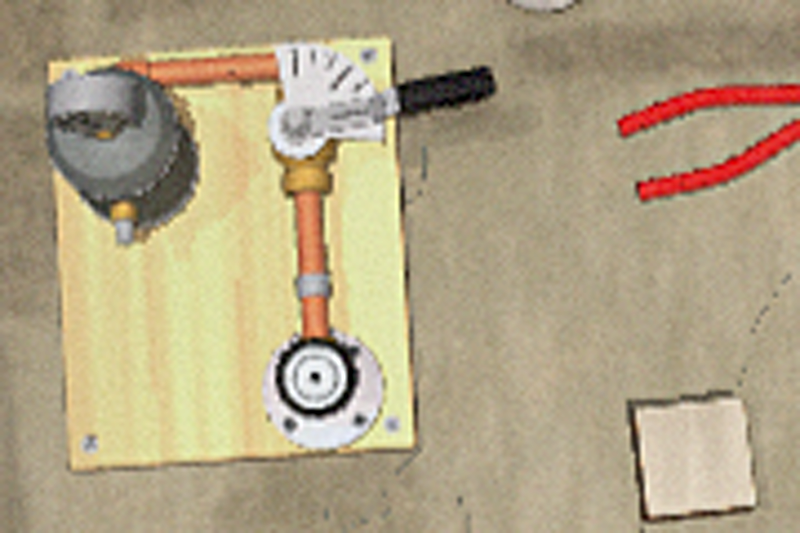

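View pics/b.png

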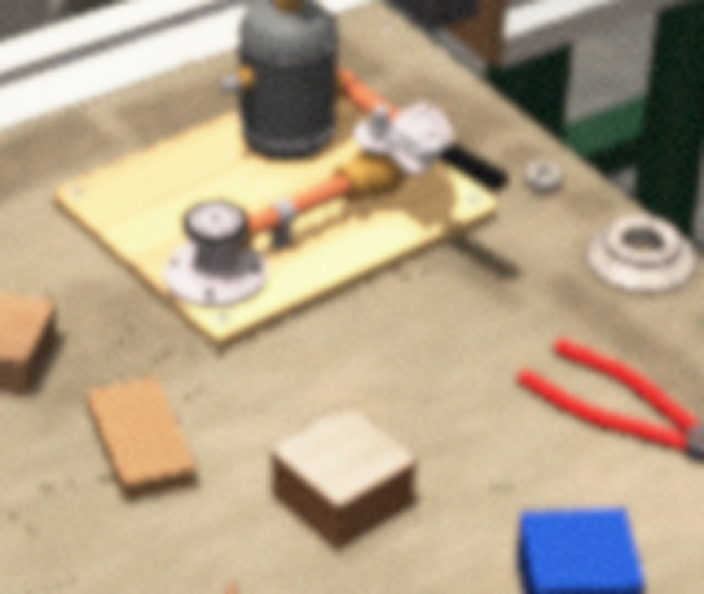

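The enlarged top crop shows the pad at (316,376), the lever pivot at (300,124), the sleeve middle at (446,90) and the piece's top face centred at (696,455). In the scene crop they are at (216,222), (382,122), (474,166) and (344,458).

Run:
```python
from h import *
T,S=par('top'),par('scene')
A=lambda u:(170+u[0]*.225,90+u[1]*.22514); B=lambda u:(240+u[0]/4.4,140+u[1]/4.4)
for n,a,b in[('pad',(316,376),(216,222)),('stem',(300,124),(382,122)),('sleeve',(446,90),(474,166)),
 ('pieceC',(696,455),(344,458)),('p_tl',(640,404),(350,410)),('p_tr',(742,398),(413,463)),('p_br',(755,504),(340,505)),('p_bl',(648,516),(273,455))]:
    print(n,*tri([(T,A(a)),(S,B(b))]))
print('board corners',[atz(T,A(u),.015) for u in((50,64),(392,38),(414,446),(70,468))])
print('guard pts',atz(T,(100,130),.2),atz(T,(100,375),.2))
print('pl',atz(T,A((622,128)),.01),atz(T,A((640,190)),.01))
print(status.get_state()['q'])
```

```text
pad [0.487  0.0532 0.0556] 0.001
stem [0.62   0.062  0.0778] 0.0017
sleeve [ 0.6375 -0.0159  0.0832] 0.0014
pieceC [ 0.4485 -0.1531  0.0334] 0.0004
p_tl [ 0.4751 -0.1217  0.0341] 0.0007
p_tr [ 0.4799 -0.1779  0.0335] 0.0002
p_br [ 0.4227 -0.1855  0.0359] 0.0015
p_bl [ 0.4154 -0.1275  0.0319] 0.001
board corners [array([0.6687, 0.2116, 0.015 ]), array([0.6852, 0.0183, 0.015 ]), array([0.4535, 0.0022, 0.015 ]), array([0.439 , 0.1936, 0.015 ])]
guard pts [0.5572 0.3433 0.2   ] [0.0468 0.3216 0.2   ]
pl [ 0.6359 -0.112   0.01  ] [ 0.6005 -0.1224  0.01  ]
[-1.31520187  0.68906856 -0.19456902  1.5653053   0.15730747  0.90252202
 -0.21508636]
```

Call:
play_rows(rows=[[100, 0, 0, -0.06, 0, 0, 0], [100, 0, 0, -0.04, 0, 0, 0], [100, -0.06, -0.01, 0, 0, 0, 0], [100, -0.06, -0.01, 0, 0, 0, 0], [100, -0.05, -0.03, 0, 0, 0, 0], [100, -0.05, -0.03, 0, 0, 0, 0], [100, -0.05, -0.03, 0, 0, 0, 0], [100, -0.05, -0.03, 0, 0, 0, 0]])

```text
clock: 1.8
tool_pos: [0.42, 0.4013, 0.5049]
eef_rot: [0.111, 0.994, 0.0, 0.0]
contact_force: [0.2, 0.7, -0.0]
opening: 0.999
finger_force: 0.0
```

Call:
play_rows(rows=[[100, 0, 0, 0, 0, 0, -9.4], [100, 0, 0, 0, 0, 0, -9.3], [100, 0.005, -0.06, 0, 0, 0, 0], [100, 0.005, -0.06, 0, 0, 0, 0], [100, 0.005, -0.06, 0, 0, 0, 0], [100, 0.005, -0.06, 0, 0, 0, 0], [100, 0.005, -0.06, 0, 0, 0, 0], [100, 0.003, -0.06, 0, 0, 0, 0]])

```text
clock: 2.8
tool_pos: [0.4283, 0.0399, 0.5051]
eef_rot: [-0.052, 0.999, 0.0, 0.001]
contact_force: [1.6, -0.4, 0.1]
opening: 1.001
finger_force: 0.0
```

```bash
python3 -c "
from h import *
s=status.get_state();print(np.round(s['q'],4).tolist(),np.round(s['tool_pos'],4).tolist(),np.round(s['eef_rot'],4).tolist())"
```

```text
[0.003, 0.3021, -0.2741, 1.9645, 0.1043, 0.8871, 1.3504] [0.4283, 0.0399, 0.5051] [-0.0524, 0.9986, 0.0, 0.0005]
```

Call:
play_rows(rows=[[100, 0, -0.06, 0, 0, 0, 0], [100, 0, -0.06, 0, 0, 0, 0], [100, 0, -0.06, 0, 0, 0, 0], [100, 0, -0.01, 0, 0, 0, 0], [100, 0, 0, 0, 0, 10, 0], [100, 0, 0, 0, 0, 10, 0], [100, 0, 0, 0, 0, 10, 0]])

```text
clock: 3.68
tool_pos: [0.4486, -0.146, 0.5051]
eef_rot: [-0.051, 0.964, -0.014, -0.261]
contact_force: [-0.4, -0.7, -0.9]
opening: 1.0
finger_force: 0.0
```

```bash
python3 -c "
from h import *
s=status.get_state();print(np.round(s['q'],4).tolist(),np.round(s['tool_pos'],4).tolist(),np.round(s['eef_rot'],4).tolist())
print(Ro.from_quat(s['eef_rot']).as_matrix().round(3))"
```

```text
[0.2654, 0.4909, -0.1521, 1.7001, 0.1815, 1.4782, 1.7242] [0.4486, -0.146, 0.5051] [-0.0514, 0.964, -0.0138, -0.2607]
[[-0.859 -0.106 -0.501]
 [-0.092  0.994 -0.053]
 [ 0.504  0.    -0.864]]
```

```bash
cat > kin.py <<'E'
import numpy as np
from scipy.spatial.transform import Rotation as Ro
from scipy.optimize import least_squares
def A(th,d,al):
    c,s,ca,sa=np.cos(th),np.sin(th),np.cos(al),np.sin(al)
    return np.array([[c,-s*ca,s*sa,0],[s,c*ca,-c*sa,0],[0,sa,ca,d],[0,0,0,1]])
D=[-.2848,-.0118,-.4208,-.0128,-.3143,0,-.1674]
def fk(q,tool=np.eye(4)):
    T=A(0,0,np.pi);P=[]
    for i in range(7):
        T=T@A(q[i]+(np.pi if i else 0),D[i],np.pi/2 if i<6 else np.pi);P.append(T[:3,3].copy())
    return T,P
lo=np.array([-3.01,-.46,-1.47,.13,-1,.04,-2.66]);hi=np.array([3.01,2.08,1.51,2.56,4.14,2.09,2.66])
def ik(p,R,q0,w=.01,lim=True):
    def f(q):
        T,_=fk(q);return np.r_[(T[:3,3]-p)*5,Ro.from_matrix(R.T@T[:3,:3]).as_rotvec()*2,w*(q-q0)]
    s=least_squares(f,np.clip(q0,lo+1e-3,hi-1e-3),bounds=(lo,hi));T,P=fk(s.x)
    return s.x,np.linalg.norm(T[:3,3]-p),Ro.from_matrix(R.T@T[:3,:3]).magnitude(),P
def tool(az,tau,roll=0):
    """closing axis azimuth az+90deg; tool tilted tau deg toward azimuth az from straight down"""
    a,t=np.radians([az,tau]);f=np.array([np.cos(a),np.sin(a),0])
    z=f*np.sin(t)-np.array([0,0,1])*np.cos(t);y=np.array([-np.sin(a),np.cos(a),0])
    return np.c_[np.cross(y,z),y,z]
E
python3 - <<'E'
from kin import *
Q=[[-1.3152,.68907,-.19457,1.5653,.1573,.9025,-.21509],[0.003,0.3021,-0.2741,1.9645,0.1043,0.8871,1.3504],[0.2654,0.4909,-0.1521,1.7001,0.1815,1.4782,1.7242]]
for q in Q:
    T,_=fk(q);print(T[:3,3].round(4),Ro.from_matrix(T[:3,:3]).as_quat().round(3))
E
```

```text
[0.0934 0.5013 0.2459] [-0.625  0.781  0.     0.   ]
[0.3598 0.0534 0.3199] [ 0.743 -0.669  0.    -0.   ]
[ 0.3589 -0.1057  0.3294] [ 0.718 -0.645 -0.175  0.194]
```

Run:
```python
import kin;from kin import *
Q=[[-1.3152,.68907,-.19457,1.5653,.1573,.9025,-.21509],[0.003,0.3021,-0.2741,1.9645,0.1043,0.8871,1.3504],[0.2654,0.4909,-0.1521,1.7001,0.1815,1.4782,1.7242]]
X=[[.13745,.60937,.40392],[.4283,.0399,.5051],[.4486,-.146,.5051]]
qt=[[.11063,.99386,-.0009,0],[-.0524,.9986,0,.0005],[-.0514,.964,-.0138,-.2607]]
def f(d):
    kin.D[:]=list(d[:7]);return np.concatenate([fk(q)[0][:3,3]-x for q,x in zip(Q,X)]+[1e-3*(d-d0)])
d0=np.array(kin.D);s=least_squares(f,d0);print(s.x.round(4),np.abs(s.fun[:9]).max())
for q,k in zip(Q,qt): print((Ro.from_matrix(fk(q)[0][:3,:3]).inv()*Ro.from_quat(k)).as_rotvec(degrees=True).round(2))
```

```text
[-0.3419 -0.0102 -0.5652 -0.031  -0.3409 -0.0044 -0.1589] 0.00028724836163687706
[9.e-02 8.e-02 9.e+01]
[-1.e-02  1.e-02  9.e+01]
[0.e+00 1.e-02 9.e+01]
```

```bash
python3 - <<'E'
s=open('kin.py').read()
s=s.replace("D=[-.2848,-.0118,-.4208,-.0128,-.3143,0,-.1674]","D=[-.3419,-.0102,-.5652,-.031,-.3409,-.0044,-.1589]").replace("return T,P\nlo","return T@A(np.pi/2,0,0),P\nlo")
open('kin.py','w').write(s)
E
cat > t.py <<'E'
from kin import *
q0=np.array([0.2654,0.4909,-0.1521,1.7001,0.1815,1.4782,1.7242])
for name,g in(('pickA',[.4485,-.153,.03]),('pad',[.487,.053,.085]),('mid',[.56,-.09,.035])):
  for az in(6,-40,-84,50,96):
    q=q0.copy();out=[]
    for tau in[0]+list(range(-10,-51,-10))+[0]+list(range(10,91,10)):
        if tau==0: q=q0.copy()
        R=tool(az,tau);p=np.array(g)-.1473*R[:,2]
        q,e,a,P=ik(p,R,q)
        out.append(f"{tau}:{'ok' if e<.003 and a<.02 else 'X'}(q5 {q[4]:.1f} q6 {q[5]:.2f} q7 {q[6]:.1f})")
    print(name,az,' '.join(o for o in out if 'ok' in o))
E
python3 t.py
```

```text
pickA 6 0:ok(q5 0.2 q6 0.05 q7 1.7) -10:ok(q5 0.2 q6 0.34 q7 1.7) -20:ok(q5 0.2 q6 0.61 q7 1.7) -30:ok(q5 0.1 q6 0.87 q7 1.7) -40:ok(q5 0.1 q6 1.11 q7 1.7) -50:ok(q5 0.1 q6 1.34 q7 1.7) 0:ok(q5 0.2 q6 0.05 q7 1.7) 80:ok(q5 3.7 q6 1.04 q7 0.2) 90:ok(q5 4.1 q6 0.96 q7 -0.1)
pickA -40 0:ok(q5 -0.2 q6 0.05 q7 1.3) -10:ok(q5 -0.2 q6 0.35 q7 1.4) -20:ok(q5 -0.2 q6 0.62 q7 1.4) -30:ok(q5 -0.2 q6 0.87 q7 1.4) -40:ok(q5 -0.2 q6 1.12 q7 1.4) -50:ok(q5 -0.2 q6 1.35 q7 1.4) 0:ok(q5 -0.2 q6 0.05 q7 1.3)
pickA -84 0:ok(q5 -0.6 q6 0.06 q7 1.0) -10:ok(q5 -0.6 q6 0.23 q7 1.0) -20:ok(q5 -0.6 q6 0.41 q7 1.1) -30:ok(q5 -0.6 q6 0.60 q7 1.1) -40:ok(q5 -0.6 q6 0.78 q7 1.2) -50:ok(q5 -0.5 q6 0.96 q7 1.2) 0:ok(q5 -0.6 q6 0.06 q7 1.0) 70:ok(q5 -1.0 q6 0.21 q7 0.4) 80:ok(q5 -0.9 q6 0.42 q7 0.3) 90:ok(q5 -0.3 q6 0.45 q7 -0.4)
pickA 50 0:ok(q5 1.4 q6 0.39 q7 1.3) -10:ok(q5 1.2 q6 0.59 q7 1.4) -20:ok(q5 1.1 q6 0.77 q7 1.4) -30:ok(q5 1.0 q6 0.95 q7 1.5) -40:ok(q5 0.9 q6 1.11 q7 1.5) -50:ok(q5 0.9 q6 1.27 q7 1.5) 0:ok(q5 1.4 q6 0.39 q7 1.3) 10:ok(q5 1.7 q6 0.35 q7 1.1) 20:ok(q5 1.9 q6 0.34 q7 1.1) 30:ok(q5 2.0 q6 0
[... 3581 characters left out ...]
 0.6 q6 0.58 q7 1.9) -20:ok(q5 0.6 q6 0.77 q7 1.9) -30:ok(q5 0.6 q6 0.97 q7 1.9) -40:ok(q5 0.6 q6 1.16 q7 1.9) -50:ok(q5 0.6 q6 1.34 q7 1.9) 0:ok(q5 0.6 q6 0.38 q7 1.9) 10:ok(q5 0.6 q6 0.20 q7 2.0) 20:ok(q5 0.9 q6 0.04 q7 1.9) 30:ok(q5 1.7 q6 0.32 q7 1.2) 40:ok(q5 1.9 q6 0.30 q7 1.2) 50:ok(q5 2.0 q6 0.22 q7 1.2) 60:ok(q5 2.0 q6 0.08 q7 1.3) 70:ok(q5 1.4 q6 0.35 q7 2.1) 80:ok(q5 1.1 q6 0.41 q7 2.5)
mid 96 0:ok(q5 0.9 q6 0.53 q7 2.4) -10:ok(q5 1.1 q6 0.53 q7 2.2) -20:ok(q5 1.2 q6 0.59 q7 2.0) -30:ok(q5 1.3 q6 0.70 q7 1.8) -40:ok(q5 1.3 q6 0.82 q7 1.7) -50:ok(q5 1.3 q6 0.94 q7 1.7) 0:ok(q5 0.9 q6 0.53 q7 2.4) 10:ok(q5 0.8 q6 0.59 q7 2.7) 20:ok(q5 0.9 q6 0.83 q7 2.7) 30:ok(q5 1.0 q6 1.12 q7 2.7)
```

```bash
cat > t2.py <<'E'
from kin import *
import itertools
q0=np.array([0.2654,0.4909,-0.1521,1.7001,-.3,.9,1.2])
# obstacles: (x,y,ztop,radius)
ob=[(.637,-.016,.094,.02),(.629,.02,.094,.02),(.62,.062,.10,.03),(.487,.053,.062,.03)]+[(.65,y,.015,.03) for y in(-.12,-.16,-.2,-.24,-.28)]+[(.61,-.12,.015,.02),(.517,-.284,.042,.04),(.369,-.046,.02,.045),(.30,.02,.03,.06)]
ob+=[(x,y,.015,.0) for x in(.455,.5,.55,.6,.65) for y in(.003,.02,.06,.1)]+[(.61,.157,.18,.037)]
def clear(g,R):
    m=1
    p=np.array(g)-.1473*R[:,2]
    pts=[p+R@np.array([a,b,c]) for a in(-.0375,.0375) for b in np.linspace(-.094,.094,7) for c in np.linspace(0,.102,4)]
    pts+=[p+R@np.array([a,b,c]) for a in(-.01,.01) for b in(-.062,.062) for c in(.12,.145,.166)]
    for s in pts:
        m=min(m,s[2])
        for x,y,zt,rr in ob:
            if s[2]<zt: m=min(m,np.hypot(s[0]-x,s[1]-y)-rr)
    return m
def run(g,az,taus,q):
    worst=9
    for tau in taus:
        R=tool(az,tau);q,e,a,P=ik(np.array(g)-.1473*R[:,2],R,q)
        if e>.003 or a>.02: return None
        worst=min(worst,q[5]-.04,q[4]+1,2.66-abs(q[6]))
    return worst,q
if __name__=='__main__':
    res=[]
    for x,y,az in itertools.product((.48,.52,.56,.6),(-.22,-.18,-.14,-.1,-.06),(-60,-84,-110)):
        g=[x,y,.034]
        r=run(g,az,(0,-20,-40,-20,0,20,45),q0)
        if r: res.append((r[0],clear(g,tool(az,45)),clear(g,tool(az,-45)),x,y,az))
    for r in sorted(res,key=lambda r:-min(r[0]/5,*r[1:3]))[:12]: print(np.round(r,3))
    print('pad')
    for az in(-50,-60,-70,-84):
        g=[.487,.053,.085]
        for t in(30,45,60,70): print(az,t,run(g,az,range(0,t+1,15),q0),clear(g,tool(az,t)))
    print('pickA')
    for az in(6,-84):
      for t in(-30,-45): print(az,t,run([.4485,-.153,.028],az,range(0,t-1,-15),q0),clear([.4485,-.153,.028],tool(az,t)))
E
python3 t2.py
```

```text
[ 1.39e-01  1.40e-02  1.40e-02  4.80e-01 -1.40e-01 -1.10e+02]
[ 8.3e-02  1.4e-02  1.4e-02  4.8e-01 -1.0e-01 -1.1e+02]
[ 1.35e-01  1.40e-02  1.40e-02  5.20e-01 -1.40e-01 -1.10e+02]
[ 4.8e-02  1.4e-02  1.0e-02  5.2e-01 -1.4e-01 -8.4e+01]
[ 7.9e-02  7.0e-03  1.4e-02  5.2e-01 -1.0e-01 -8.4e+01]
[ 1.65e-01  1.40e-02  0.00e+00  5.20e-01 -1.80e-01 -1.10e+02]
[ 0.0e+00  6.0e-03  1.1e-02  4.8e-01 -6.0e-02 -1.1e+02]
[ 0.0e+00  1.2e-02  6.0e-03  4.8e-01 -6.0e-02 -8.4e+01]
[ 0.0e+00  1.4e-02  7.0e-03  5.2e-01 -1.8e-01 -8.4e+01]
[ 1.65e-01  5.00e-03 -0.00e+00  5.60e-01 -1.80e-01 -1.10e+02]
[ 1.28e-01  5.00e-03 -0.00e+00  5.60e-01 -1.40e-01 -1.10e+02]
[ 1.0e-01  4.0e-03 -0.0e+00  5.6e-01 -1.8e-01 -8.4e+01]
pad
-50 30 None 0.030394217896688024
-50 45 None 0.030252829300139665
-50 60 None 0.03295614187620655
-50 70 None 0.03612850322311368
-60 30 None 0.030975132462819972
-60 45 None 0.027528725872805186
-60 60 None 0.028025794345902834
-60 70 None 0.027531835148937263
-70 30 (np.float64(0.11406486537509489), array([-0.90710802,  1.07733397,  0.70872471,  2.15029633, -0.64940909,
        0.15406487,
[... 1190 characters left out ...]
62  ])) 0.0023170487899558945
pickA
6 -30 (np.float64(0.002997856672773594), array([0.14385499, 1.07144901, 0.01159533, 1.71801923, 0.15391487,
       0.86698345, 1.6969976 ])) 0.006805324949230973
6 -45 (np.float64(0.002997856672773594), array([0.10936586, 1.19409714, 0.0341322 , 1.49692087, 0.14555825,
       1.22332252, 1.70491869])) 0.0036372060271197826
-84 -30 (np.float64(0.01798830235334814), array([ 0.59465805,  1.03909535, -0.16167622,  1.89537788, -0.53766121,
        0.58719505,  1.10105739])) 0.006805324949230973
-84 -45 (np.float64(0.01798830235334814), array([ 0.71047955,  1.14582967, -0.21713375,  1.74460958, -0.52423386,
        0.86332334,  1.13863357])) 0.007706035379946061
```

```bash
cat > plan.py <<'E'
from h import *
from kin import *
def rot(R0,R1): return Ro.from_matrix(R0.T@R1).as_rotvec(degrees=True)
def cur():
    s=status.get_state();return np.array(s['tool_pos']),Ro.from_quat(s['eef_rot']).as_matrix(),np.array(s['q'])
def to(g,az,tau,steps=True):
    p,R,q=cur();R1=tool(az,tau);rv=rot(R,R1);n=max(1,int(np.ceil(np.linalg.norm(rv)/10.5)))
    d=R1.T@(np.array(g)-.1473*R1[:,2]-p)
    print('grasp now',(p+.1473*R[:,2]).round(4),'| turn',n,'x',(rv/n).round(2),'| then shift',d.round(4),'q',q.round(2))
E
python3 - <<'E'
from plan import *
to([.4485,-.153,.15],-84,-45)
# sim ik along
p,R,q=cur();rv=rot(R,tool(-84,-45));
for k in range(1,11):
    q,e,a,P=ik(p,R@Ro.from_rotvec(rv*k/10,degrees=True).as_matrix(),q);
print(q.round(2),e,a)
E
```

```text
grasp now [ 0.3748 -0.1538  0.3779] | turn 9 x [-6.13  1.28  7.95] | then shift [-0.256  -0.0009  0.0989] q [ 0.27  0.49 -0.15  1.7   0.18  1.48  1.72]
[ 0.36  0.5   0.11  1.78 -0.7   1.42  0.88] 9.505170827636449e-07 2.793609207123477e-06
```

Call:
play_rows(rows=[[100, 0, 0, 0, -6.1, 1.3, 7.95], [100, 0, 0, 0, -6.1, 1.3, 7.95], [100, 0, 0, 0, -6.1, 1.3, 7.95], [100, 0, 0, 0, -6.1, 1.3, 7.95], [100, 0, 0, 0, -6.1, 1.3, 7.95], [100, 0, 0, 0, -6.1, 1.3, 7.95], [100, 0, 0, 0, -6.1, 1.3, 7.95], [100, 0, 0, 0, -6.1, 1.3, 7.95]])

```text
clock: 4.68
tool_pos: [0.4487, -0.146, 0.5048]
eef_rot: [0.557, 0.743, 0.232, -0.29]
contact_force: [-0.2, 0.3, -0.9]
opening: 1.003
finger_force: 0.0
```

Call:
play_rows(rows=[[100, 0, 0, 0, -6.1, 1.3, 7.95], [100, -0.05, 0, 0.02, 0, 0, 0], [100, -0.05, 0, 0.02, 0, 0, 0], [100, -0.05, 0, 0.02, 0, 0, 0], [100, -0.05, 0, 0.02, 0, 0, 0], [100, -0.05, 0, 0.01, 0, 0, 0], [100, 0, 0, 0, 0, 0, 0]])

```text
clock: 5.55
tool_pos: [0.4601, -0.2602, 0.2617]
eef_rot: [0.619, 0.686, 0.255, -0.286]
contact_force: [-0.5, 0.2, 0.3]
opening: 1.0
finger_force: 0.0
```

Run:
```python
from plan import *
to([.4485,-.153,.028],-84,-45)
s=status.get_state();im=cams.snapshot('wrist');cv2.imwrite('pics/w1.png',im[:,:,::-1])
P=par('wrist',s);print(proj(P,[[.4485,-.153,.04],[.487,.053,.062]]))
```

```text
grasp now [ 0.449  -0.1565  0.1577] | turn 1 x [-0.09 -0.07 -0.18] | then shift [-0.089  -0.0004  0.0942] q [ 0.54  0.93  0.09  1.77 -0.7   1.16  1.25]
[[280.6980858  329.52261635]
 [342.04293976 108.08957399]]
```

View pics/w1.png

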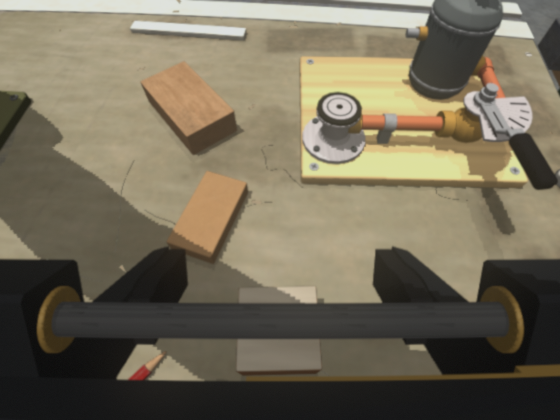

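The wrist view shows the piece between the fingers, its top face centred at about (278,330) against a predicted (281,330). The pad is at (340,107), predicted (342,108). The measurements agree, so I'm going down to grasp.

Call:
play_rows(rows=[[100, -0.03, 0, 0.032, 0, 0, 0], [100, -0.03, 0, 0.032, 0, 0, 0], [100, -0.029, 0, 0.03, 0, 0, 0], [100, 0, 0, 0, 0, 0, 0], [0, 0, 0, 0, 0, 0, 0], [0, 0, 0, 0, 0, 0, 0], [0, 0, 0, 0, 0, 0, 0], [0, 0, 0, 0, 0, 0, 0]], grip_force=25)

```text
clock: 6.6
tool_pos: [0.4604, -0.2567, 0.1362]
eef_rot: [0.618, 0.687, 0.257, -0.284]
contact_force: [0.2, -2.1, 6.5]
opening: 0.681
finger_force: 25.0
```

Run:
```python
from plan import *
print(status.get_state()['opening'],status.get_state()['finger_force'])
to([.4485,-.153,.028],-84,-45)
```

```text
0.6812957049071824 24.998547211289406
grasp now [ 0.4498 -0.1532  0.032 ] | turn 1 x [0.08 0.03 0.09] | then shift [-0.0027 -0.001   0.0031] q [ 0.56  1.14  0.05  1.75 -0.77  0.99  1.37]
```

Run:
```python
from plan import *
p,R,q=cur()
p1=np.array([.5,-.14,.36]);print('shift1',(R.T@(p1-p)).round(4))
for k in range(1,6): q,e,a,P=ik(p+(p1-p)*k/5,R,q)
print(q.round(2))
for az in(-84,-97,-110):
    R1=tool(az,45);rv=rot(R,R1);print(az,'turn',(rv/10).round(2));qq=q
    for k in range(1,11):
        qq,e,a,P=ik(p1,R@Ro.from_rotvec(rv*k/10,degrees=True).as_matrix(),qq)
        if k%3==1:print('  ',qq.round(2),round(e,4),round(a,3))
    p2=np.array([.5,-.14,.036])-.1473*R1[:,2];print('shift2',(R1.T@(p2-p1)).round(4))
    for k in range(1,6): qq,e,a,P=ik(p1+(p2-p1)*k/5,R1,qq)
    print('end',qq.round(2),e,a,[x.round(2).tolist() for x in P[1:6:2]])
```

```text
shift1 [ 0.2373  0.052  -0.0791]
[ 0.35  0.75  0.06  1.81 -0.78  1.17  1.04]
-84 turn [ 0.01 -9.    0.  ]
   [ 0.28  0.71  0.11  1.83 -0.73  1.06  1.  ] 0.0 0.0
   [ 0.03  0.66  0.34  1.91 -0.54  0.74  0.84] 0.0 0.0
   [-0.31  0.74  0.7   1.99 -0.36  0.46  0.65] 0.0 0.0
   [-0.58  0.99  1.08  2.07 -0.3   0.23  0.52] 0.0 0.0
shift2 [ 0.2291 -0.      0.0818]
end [-0.69  1.35  0.81  2.11 -0.87  0.04  0.62] 0.0002355605573570881 0.0006320313114143627 [[0.01, -0.01, 0.34], [0.44, 0.32, 0.49], [0.48, 0.08, 0.25]]
-97 turn [ 0.01 -8.96  1.44]
   [ 0.28  0.72  0.12  1.83 -0.73  1.07  0.98] 0.0 0.0
   [ 0.01  0.68  0.38  1.89 -0.54  0.78  0.75] 0.0 0.0
   [-0.33  0.77  0.76  1.96 -0.34  0.57  0.49] 0.0 0.0
   [-0.58  1.03  1.13  2.   -0.25  0.44  0.31] 0.0 0.0
shift2 [ 0.2291 -0.      0.0818]
end [-0.68  1.38  0.88  1.97 -0.48  0.33  0.09] 1.0542005599710335e-06 1.6205840145980716e-06 [[0.01, -0.01, 0.34], [0.45, 0.32, 0.47], [0.53, 0.07, 0.25]]
-110 turn [ 0.01 -8.83  2.88]
   [ 0.27  0.72  0.13  1.83 -0.73  1.08  0.96] 0.0 0.0
   [-0.01  0.69  0.41  1.88 -0.54  0.82  0.66] 0.0 0.0
   [-0.34  0.8   0.79  1.92 -0.34  0.69  0.35] 0.0 0.0
   [-0.56  1.06  1.14  1.93 -0.21  0.65  0.11] 0.0 0.0
shift2 [ 0.2291 -0.      0.0818]
end [-0.64  1.4   0.91  1.83 -0.44  0.59 -0.1 ] 1.1001038691369367e-06 1.63959206584787e-06 [[0.01, -0.01, 0.34], [0.46, 0.31, 0.46], [0.57, 0.06, 0.25]]
```

Az −110 is comfortable. Lift, then turn.

Call:
play_rows(rows=[[0, 0.04, 0, -0.04, 0, 0, 0], [0, 0.04, 0.01, -0.02, 0, 0, 0], [0, 0.05, 0.01, -0.01, 0, 0, 0], [0, 0.05, 0.02, -0.01, 0, 0, 0], [0, 0.055, 0.012, 0, 0, 0, 0], [0, 0, 0, 0, 0, -8.8, 2.9], [0, 0, 0, 0, 0, -8.8, 2.9], [0, 0, 0, 0, 0, -8.8, 2.9]])

```text
clock: 7.6
tool_pos: [0.5, -0.1419, 0.3582]
eef_rot: [0.711, 0.685, 0.085, -0.136]
contact_force: [-0.1, 0.2, -1.3]
opening: 0.676
finger_force: 25.0
```

Call:
play_rows(rows=[[0, 0, 0, 0, 0, -8.8, 2.9], [0, 0, 0, 0, 0, -8.8, 2.9], [0, 0, 0, 0, 0, -8.8, 2.9], [0, 0, 0, 0, 0, -8.8, 2.9], [0, 0, 0, 0, 0, -8.8, 2.9], [0, 0, 0, 0, 0, -8.8, 2.9], [0, 0, 0, 0, 0, -8.8, 2.9], [0, 0, 0, 0, 0, 0, 0]])

```text
clock: 8.6
tool_pos: [0.5007, -0.1401, 0.3559]
eef_rot: [0.757, 0.531, -0.313, 0.218]
contact_force: [-1.1, 0.7, -0.5]
opening: 0.682
finger_force: 25.0
```

Run:
```python
from plan import *
s=status.get_state();print(s['opening'],s['contact_force'],np.degrees(np.arccos(-cur()[1][2,2])))
to([.5,-.14,.08],-110,45)
```

```text
0.6818923213551793 [-1.08664801  0.69481809 -0.4528387 ] 44.82597375712717
grasp now [ 0.4649 -0.2376  0.2514] | turn 1 x [-0.12 -0.17  0.15] | then shift [ 0.195  -0.0007  0.0479] q [-0.57  1.03  1.11  1.94 -0.16  0.65  0.05]
```

Call:
play_rows(rows=[[0, 0.05, 0, 0.01, 0, 0, 0], [0, 0.05, 0, 0.01, 0, 0, 0], [0, 0.05, 0, 0.014, 0, 0, 0], [0, 0.045, 0, 0.014, 0, 0, 0], [0, 0.014, 0, 0.014, 0, 0, 0], [0, 0.014, 0, 0.014, 0, 0, 0], [0, 0, 0, 0, 0, 0, 0], [0, 0, 0, 0, 0, 0, 0]])

```text
clock: 9.6
tool_pos: [0.5365, -0.0444, 0.1481]
eef_rot: [0.759, 0.529, -0.312, 0.218]
contact_force: [1.0, 0.5, -1.6]
opening: 0.677
finger_force: 25.0
```

Run:
```python
from plan import *
s=status.get_state();print(s['opening'],s['contact_force'])
to([.5,-.14,.03],-110,45)
cv2.imwrite('pics/s2.png',cv2.resize(cams.snapshot('scene')[130:330,180:460,::-1],None,fx=2.8,fy=2.8,interpolation=cv2.INTER_CUBIC))
```

```text
0.6767536395971849 [ 0.98120029  0.53708481 -1.60322656]
grasp now [ 0.5008 -0.1417  0.0435] | turn 1 x [-0.1  -0.26 -0.24] | then shift [ 0.0111 -0.0016  0.0086] q [-0.64  1.36  0.89  1.85 -0.37  0.59 -0.15]
```

View pics/s2.png

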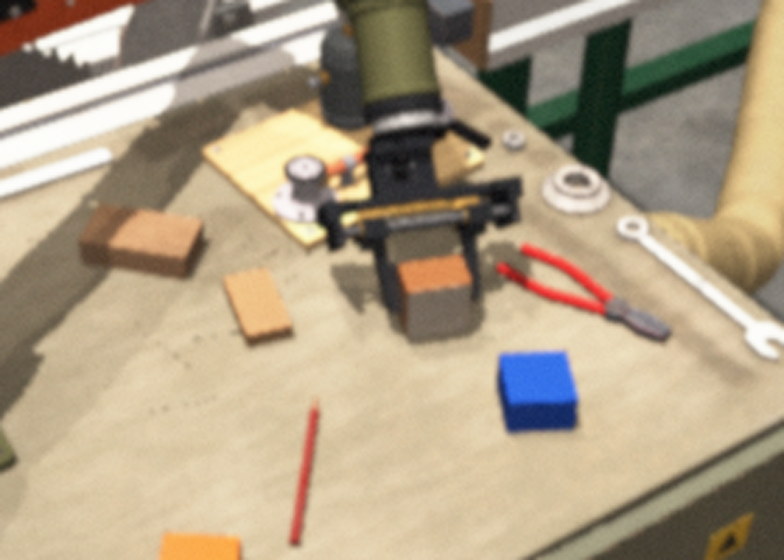

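The scene crop shows the piece held upright in the fingers at (435,295), on edge with clear space around it. I'm lowering it to contact.

Call:
play_rows(rows=[[0, 0.004, 0, 0.004, 0, 0, 0], [0, 0.003, 0, 0.003, 0, 0, 0], [0, 0, 0, 0, 0, 0, 0], [0, 0, 0, 0, 0, 0, 0]])

```text
clock: 10.15
tool_pos: [0.5365, -0.0433, 0.1375]
eef_rot: [0.758, 0.529, -0.312, 0.218]
contact_force: [0.4, 3.3, 4.9]
opening: 0.678
finger_force: 25.0
```

Call:
play_rows(rows=[[0, 0.0015, 0, 0.0015, 0, 0, 0], [0, 0, 0, 0, 0, 0, 0]])

```text
clock: 10.4
tool_pos: [0.5365, -0.0438, 0.1371]
eef_rot: [0.758, 0.529, -0.313, 0.219]
contact_force: [0.8, 6.0, 15.2]
opening: 0.679
finger_force: 25.0
```

Call:
play_rows(rows=[[0, 0.0015, 0, 0.0015, 0, 0, 0], [0, 0, 0, 0, 0, 0, 0]])

```text
clock: 10.65
tool_pos: [0.5366, -0.0438, 0.1368]
eef_rot: [0.758, 0.528, -0.313, 0.22]
contact_force: [-0.7, 12.1, 26.9]
opening: 0.678
finger_force: 25.0
```

Call:
play_rows(rows=[[0, -0.002, 0, -0.002, 0, 0, 0], [80, 0, 0, 0, 0, 0, 0], [100, 0, 0, 0, 0, 0, 0], [100, 0, 0, 0, 0, 0, 0], [100, 0, 0, -0.03, 0, 0, 0], [100, 0, 0, -0.05, 0, 0, 0], [100, -0.04, 0, -0.04, 0, 0, 0], [100, -0.05, 0, -0.04, 0, 0, 0]])

```text
clock: 11.65
tool_pos: [0.5535, 0.0036, 0.3116]
eef_rot: [0.757, 0.531, -0.312, 0.218]
contact_force: [0.6, -0.9, 0.5]
opening: 1.0
finger_force: 0.0
```

Run:
```python
from plan import *
s=status.get_state();print(s['opening'],s['contact_force'])
to([.5,-.14,.1],-110,-45)
p,R,q=cur();print(q.round(2),p)
R1=tool(-110,-45);rv=rot(R,R1);p2=np.array([.5,-.14,.1])-.1473*R1[:,2]
for k in range(1,11): q,e,a,P=ik(p,R@Ro.from_rotvec(rv*k/10,degrees=True).as_matrix(),q); k%5==0 and print(q.round(2),e)
for k in range(1,6): q,e,a,P=ik(p+(p2-p)*k/5,R1,q)
print(q.round(2),e,a)
im=cams.snapshot('top')[90:270,190:430,::-1];cv2.imwrite('pics/t2.png',cv2.resize(cv2.convertScaleAbs(im,alpha=1.5),None,fx=3.3,fy=3.3,interpolation=cv2.INTER_CUBIC))
```

```text
1.0001488082838563 [ 0.55982013 -0.92230467  0.46485582]
grasp now [ 0.5179 -0.0938  0.207 ] | turn 9 x [-0.01  9.97  0.  ] | then shift [-0.2579 -0.0012 -0.106 ] q [-0.76  1.14  1.06  1.78 -0.24  0.89 -0.13]
[-0.76  1.14  1.06  1.78 -0.24  0.89 -0.13] [0.55350662 0.00355169 0.31159822]
[-0.39  0.81  0.54  1.87 -0.67  0.65  0.22] 3.270734308687642e-06
[ 0.47  0.84 -0.62  1.96 -1.    0.37  0.67] 9.543427698063636e-06
[ 0.86  1.02 -0.46  1.92 -0.74  0.58  0.91] 1.7635979656135984e-06 3.582721637639508e-06
```

View pics/t2.png

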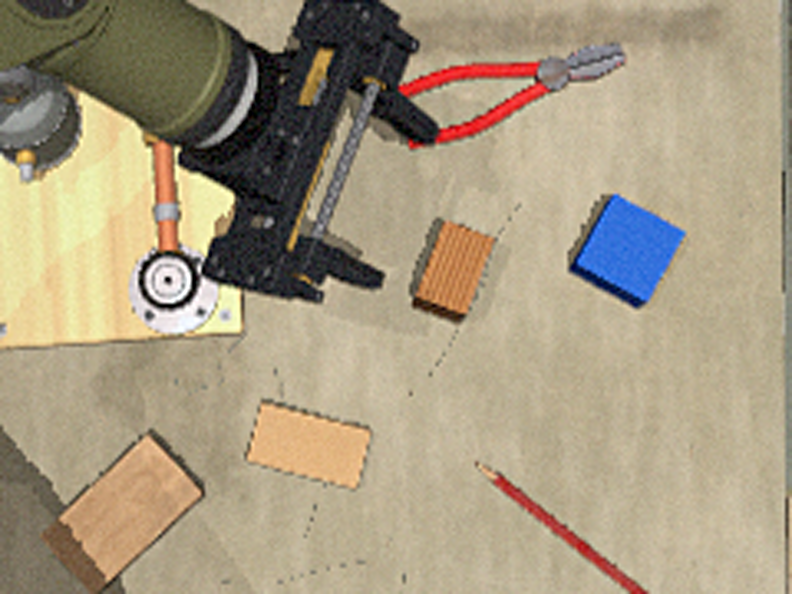

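The top crop shows the piece standing on its side with its top face centred at about (455,268). The pliers and both offcuts are untouched.

Run:
```python
from plan import *
T=par('top')
f=lambda u,v:(190+u/3.3,90+v/3.3)
c=[atz(T,f(*u),.058)[:2] for u in((445,220),(495,236),(463,317),(416,300))];print(np.array(c),np.mean(c,0))
e=c[0]-c[3]+c[1]-c[2];print('long edge az',np.degrees(np.arctan2(e[1],e[0])))
m=np.mean(c,0)
p,R,q=cur();p1=np.array([.51,-.16,.40]);print('shift1',(R.T@(p1-p)).round(4))
for k in range(1,6): q,e,a,P=ik(p+(p1-p)*k/5,R,q)
R1=tool(-110,-45);rv=rot(R,R1);p2=np.r_[m,.1]-.1473*R1[:,2]
for k in range(1,10): q,e,a,P=ik(p1,R@Ro.from_rotvec(rv*k/9,degrees=True).as_matrix(),q); k%3==0 and print(q.round(2),e)
print('shift2',(R1.T@(p2-p1)).round(4))
for k in range(1,6): q,e,a,P=ik(p1+(p2-p1)*k/5,R1,q)
print(q.round(2),e,a)
```

```text
[[ 0.5312 -0.1463]
 [ 0.5199 -0.1825]
 [ 0.4606 -0.1597]
 [ 0.4726 -0.1257]] [ 0.496075 -0.15355 ]
long edge az -20.209093463698093
shift1 [-0.1731  0.0149  0.0602]
[-0.29  0.73  0.79  1.85 -0.35  0.75  0.26] 1.6080510018526476e-06
[ 0.04  0.63  0.44  1.85 -0.71  0.85  0.57] 2.3518838387635993e-06
[ 0.42  0.65  0.02  1.86 -1.    1.01  0.82] 5.600426712785379e-06
shift2 [-0.2112 -0.0153  0.0658]
[ 0.71  0.99 -0.14  1.91 -1.    0.78  1.18] 1.4096281849352963e-06 3.28387087532658e-06
```

Call:
play_rows(rows=[[100, -0.05, 0.005, 0.01, 0, 0, 0], [100, -0.05, 0.005, 0.02, 0, 0, 0], [100, -0.05, 0.005, 0.02, 0, 0, 0], [100, -0.023, 0, 0.01, 0, 0, 0], [100, 0, 0, 0, 0, 10, 0], [100, 0, 0, 0, 0, 10, 0], [100, 0, 0, 0, 0, 10, 0], [100, 0, 0, 0, 0, 10, 0]])

```text
clock: 12.7
tool_pos: [0.5108, -0.1563, 0.3898]
eef_rot: [0.819, 0.573, -0.031, 0.022]
contact_force: [-0.9, -0.4, -1.8]
opening: 0.997
finger_force: 0.0
```

Call:
play_rows(rows=[[100, 0, 0, 0, 0, 10, 0], [100, 0, 0, 0, 0, 10, 0], [100, 0, 0, 0, 0, 10, 0], [100, 0, 0, 0, 0, 10, 0], [100, 0, 0, 0, 0, 10, 0], [100, 0, 0, 0, 0, 0, 0]])

```text
clock: 13.45
tool_pos: [0.5098, -0.1594, 0.389]
eef_rot: [0.758, 0.526, 0.316, -0.221]
contact_force: [0.1, -0.4, 0.1]
opening: 1.0
finger_force: 0.0
```

Run:
```python
from plan import *
to([.496,-.1535,.1],-110,-45)
```

```text
grasp now [ 0.546  -0.0611  0.2855] | turn 1 x [ 0.17 -0.34 -0.37] | then shift [-0.2038 -0.015   0.0576] q [ 0.46  0.67 -0.05  1.89 -1.    0.96  0.82]
```

Call:
play_rows(rows=[[100, -0.05, -0.004, 0.012, 0, 0, 0], [100, -0.05, -0.004, 0.015, 0, 0, 0], [100, -0.05, -0.004, 0.015, 0, 0, 0], [100, -0.054, -0.003, 0.015, 0, 0, 0], [100, 0, 0, 0, 0, 0, 0], [100, 0, 0, 0, 0, 0, 0]])

```text
clock: 14.2
tool_pos: [0.4623, -0.2474, 0.2063]
eef_rot: [0.756, 0.53, 0.315, -0.221]
contact_force: [0.6, 0.3, -0.2]
opening: 1.003
finger_force: 0.0
```

Run:
```python
from plan import *
to([.496,-.1535,.036],-110,-45)
```

```text
grasp now [ 0.4981 -0.1491  0.1026] | turn 1 x [ 0.02 -0.26  0.02] | then shift [-0.0498 -0.0004  0.0437] q [ 0.72  0.99 -0.18  1.91 -0.99  0.75  1.16]
```

Call:
play_rows(rows=[[100, -0.025, 0, 0.022, 0, 0, 0], [100, -0.025, 0, 0.022, 0, 0, 0], [100, 0, 0, 0, 0, 0, 0], [0, 0, 0, 0, 0, 0, 0], [0, 0, 0, 0, 0, 0, 0], [0, 0, 0, 0, 0, 0, 0], [0, 0, 0, 0, 0, 0, 0]], grip_force=25)

```text
clock: 15.08
tool_pos: [0.4598, -0.253, 0.1395]
eef_rot: [0.757, 0.529, 0.316, -0.22]
contact_force: [0.3, -1.9, 6.0]
opening: 0.68
finger_force: 25.0
```

Run:
```python
from plan import *
s=status.get_state();print(s['opening'],s['contact_force'])
to([.496,-.1535,.036],-110,-45)
p,R,q=cur();p1=np.array([.47,-.06,.40]);print('shift1',(R.T@(p1-p)).round(4))
for k in range(1,9): q,e,a,P=ik(p+(p1-p)*k/8,R,q)
print(q.round(2))
for az in(-75,-80,-84):
    R1=tool(az,45);rv=rot(R,R1);print(az,'turn',np.linalg.norm(rv),(rv/10).round(2));qq=q
    for k in range(1,11):
        qq,e,a,P=ik(p1,R@Ro.from_rotvec(rv*k/10,degrees=True).as_matrix(),qq)
        if k%3==1:print('  ',qq.round(2),round(e,4),round(a,3))
    p2=np.array([.487,.053,.1])-.1473*R1[:,2];print('shift2',(R1.T@(p2-p1)).round(4))
    for k in range(1,6): qq,e,a,P=ik(p1+(p2-p1)*k/5,R1,qq)
    print('end',qq.round(2),e,a,[x.round(2).tolist() for x in P[1:6:2]])
```

```text
0.6800341973185846 [ 0.32319539 -1.92291485  5.97482918]
grasp now [ 0.496  -0.1547  0.0359] | turn 1 x [ 0.15 -0.31 -0.06] | then shift [ 0.0017 -0.      0.0007] q [ 0.77  1.12 -0.25  1.88 -0.98  0.65  1.23]
shift1 [ 0.3151 -0.0566 -0.052 ]
[ 0.59  0.6  -0.49  2.08 -1.    0.62  0.7 ]
-75 turn 95.49235506754943 [ 0.02 -8.72 -3.9 ]
   [ 0.48  0.56 -0.38  2.07 -0.85  0.58  0.61] 0.0 0.0
   [ 0.06  0.49  0.04  2.07 -0.39  0.49  0.33] 0.0 0.0
   [-0.43  0.57  0.58  2.1   0.01  0.4   0.11] 0.0 0.0
   [-0.77  0.83  1.05  2.17  0.23  0.23  0.05] 0.0 0.0
shift2 [ 0.2862  0.0457 -0.0092]
end [-1.07  1.21  0.82  2.08 -0.07  0.31 -0.26] 1.6695298135321632e-06 2.9879367631966326e-06 [[0.01, -0.0, 0.34], [0.28, 0.44, 0.56], [0.43, 0.26, 0.32]]
-80 turn 94.14898423939067 [ 0.02 -8.8  -3.34]
   [ 0.48  0.56 -0.38  2.07 -0.85  0.58  0.6 ] 0.0 0.0
   [ 0.05  0.49  0.06  2.06 -0.39  0.5   0.29] 0.0 0.0
   [-0.44  0.57  0.58  2.09  0.02  0.44  0.05] 0.0 0.0
   [-0.76  0.83  1.03  2.14  0.26  0.31 -0.05] 0.0 0.0
shift2 [ 0.2887  0.0364 -0.0118]
end [-1.04  1.2   0.8   2.02 -0.03  0.41 -0.35] 1.6538781859306772e-06 2.9221982260095857e-06 [[0.01, -0.01, 0.34], [0.29, 0.43, 0.57], [0.45, 0.27, 0.32]]
-84 turn 93.21083515326976 [ 0.02 -8.86 -2.9 ]
   [ 0.47  0.56 -0.37  2.07 -0.85  0.58  0.59] 0.0 0.0
   [ 0.04  0.5   0.07  2.06 -0.39  0.52  0.26] 0.0 0.0
   [-0.43  0.58  0.58  2.08  0.02  0.48 -0.  ] 0.0 0.0
   [-0.75  0.83  1.01  2.12  0.27  0.38 -0.12] 0.0 0.0
shift2 [ 0.2903  0.0287 -0.0134]
end [-1.02  1.19  0.77  1.98 -0.01  0.49 -0.41] 1.6522204966542187e-06 2.886180540348136e-06 [[0.01, -0.01, 0.34], [0.3, 0.42, 0.57], [0.46, 0.27, 0.32]]
```

Call:
play_rows(rows=[[0, 0.04, 0, -0.04, 0, 0, 0], [0, 0.055, -0.011, -0.002, 0, 0, 0], [0, 0.055, -0.011, -0.002, 0, 0, 0], [0, 0.055, -0.011, -0.003, 0, 0, 0], [0, 0.055, -0.012, -0.003, 0, 0, 0], [0, 0.055, -0.012, -0.002, 0, 0, 0], [0, 0, 0, 0, 0, -8.8, -3.6], [0, 0, 0, 0, 0, -8.8, -3.6]])

```text
clock: 16.08
tool_pos: [0.4692, -0.0598, 0.3994]
eef_rot: [0.761, 0.603, 0.208, -0.115]
contact_force: [-0.2, 0.8, -1.4]
opening: 0.681
finger_force: 25.0
```

Call:
play_rows(rows=[[0, 0, 0, 0, 0, -8.8, -3.6], [0, 0, 0, 0, 0, -8.8, -3.6], [0, 0, 0, 0, 0, -8.8, -3.6], [0, 0, 0, 0, 0, -8.8, -3.6], [0, 0, 0, 0, 0, -8.8, -3.6], [0, 0, 0, 0, 0, -8.8, -3.6], [0, 0, 0, 0, 0, -8.8, -3.6], [0, 0, 0, 0, 0, -8.7, -3.5]])

```text
clock: 17.08
tool_pos: [0.4694, -0.059, 0.399]
eef_rot: [0.578, 0.719, -0.242, 0.301]
contact_force: [-0.4, -0.5, -2.4]
opening: 0.677
finger_force: 25.0
```

Run:
```python
from plan import *
s=status.get_state();print(s['opening'],s['contact_force'],np.degrees(np.arccos(-cur()[1][2,2])))
to([.487,.053,.15],-78,45)
```

```text
0.6773331508950885 [-0.41318213 -0.54956466 -2.35393905] 45.483544802114515
grasp now [ 0.4919 -0.1616  0.2958] | turn 1 x [0.25 0.48 0.27] | then shift [ 0.251   0.0405 -0.0461] q [-0.78  0.8   1.01  2.17  0.42  0.3  -0.18]
```

Call:
play_rows(rows=[[0, 0, 0, 0, 0.2, 0.5, 0.3], [0, 0.05, 0.008, -0.009, 0, 0, 0], [0, 0.05, 0.008, -0.009, 0, 0, 0], [0, 0.05, 0.008, -0.009, 0, 0, 0], [0, 0.05, 0.008, -0.009, 0, 0, 0], [0, 0.05, 0.008, -0.01, 0, 0, 0], [0, 0, 0, 0, 0, 0, 0], [0, 0, 0, 0, 0, 0, 0]])

```text
clock: 18.08
tool_pos: [0.466, 0.1528, 0.2564]
eef_rot: [0.585, 0.717, -0.239, 0.295]
contact_force: [-0.4, -0.6, -0.6]
opening: 0.681
finger_force: 25.0
```

Run:
```python
from plan import *
s=status.get_state();print(s['opening'],s['contact_force'],cur()[1].round(3).tolist())
to([.487,.053,.1],-78,45)
a=cams.snapshot('scene')[130:280,210:400,::-1]
b=cv2.convertScaleAbs(cams.snapshot('top')[100:220,170:322,::-1],alpha=1.6)
cv2.imwrite('pics/s3.png',np.hstack([cv2.resize(x,(400,int(x.shape[0]*400/x.shape[1])),interpolation=cv2.INTER_CUBIC)[:315] for x in(a,b)]))
```

```text
0.6806646211092069 [-0.41632903 -0.61900434 -0.62234341] [[-0.143, 0.979, 0.144], [0.697, 0.202, -0.687], [-0.702, 0.002, -0.712]]
grasp now [0.4872 0.0516 0.1515] | turn 1 x [-0.14 -0.39 -0.32] | then shift [ 0.0385 -0.0003  0.0354] q [-1.05  1.07  0.79  2.05  0.14  0.46 -0.44]
```

View pics/s3.png

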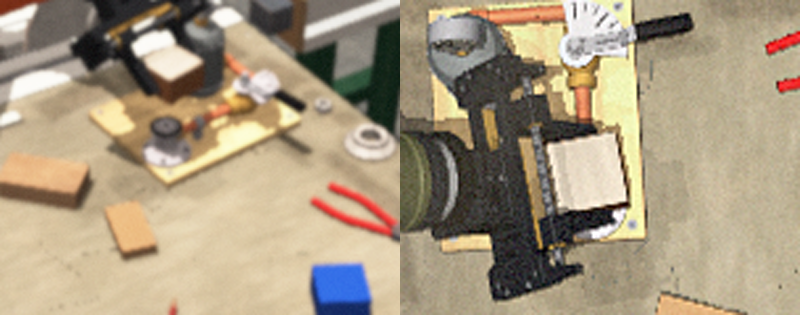

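The scene part shows the piece held above the pad with its pale wood face up, around (170,70). The top part shows that face centred near (588,174).

Run:
```python
from plan import *
T,S=par('top'),par('scene')
f=lambda u,v:(170+(u-400)/2.632,100+v/2.632);g=lambda u,v:(210+u/2.105,130+v/2.105)
for z in(.170,.164): print([atz(T,f(*u),z)[:2].tolist() for u in((549,143),(615,134),(629,205),(556,222),(588,175))])
print('pad top-cam',[atz(T,(241.1,174.6),z)[:2] for z in(.062,.056)])
print('pad scene-cam',[atz(S,(289.1,190.5),z)[:2] for z in(.062,.056)])
print('piece scene', [atz(S,g(170,59),z)[:2] for z in(.17,.164)])
# wrist view w1 pad: pose then
p=np.array([0.4601,-0.2602,0.2617]);s=dict(tool_pos=p,eef_rot=[0.619,0.686,0.255,-0.286])
W=par('wrist',s);print('pad wrist',atz(W,(340,107),.062),atz(W,(340,107),.056), 'piece wrist',atz(W,(278,329.5),.04))
print('tri all',tri([(T,(241.1,174.6)),(W,(340,107))]),tri([(S,(289.1,190.5)),(W,(340,107))]))
```

```text
[[0.5131, 0.0752], [0.5211, 0.0208], [0.4621, 0.0082], [0.4474, 0.068], [0.4867, 0.0424]]
[[0.5142, 0.076], [0.5223, 0.0212], [0.463, 0.0086], [0.4482, 0.0687], [0.4877, 0.043]]
pad top-cam [array([0.4852, 0.053 ]), array([0.4861, 0.0536])]
pad scene-cam [array([0.4836, 0.0455]), array([0.4876, 0.0522])]
piece scene [array([0.4892, 0.0433]), array([0.4938, 0.0509])]
pad wrist [0.4843 0.0536 0.062 ] [0.4851 0.0601 0.056 ] piece wrist [ 0.446  -0.1532  0.04  ]
tri all (array([0.4846, 0.0529, 0.0627]), np.float64(0.0005)) (array([0.4839, 0.048 , 0.0634]), np.float64(0.0028))
```

Run:
```python
from plan import *
p,R,q=cur();g=p+.1473*R[:,2]
for z in(.1,.09): print((R.T@(np.array([.4838,.0588,z])-g)).round(4))
```

```text
[ 0.0427 -0.0019  0.031 ]
[ 0.0498 -0.0019  0.0381]
```

Call:
play_rows(rows=[[0, 0.022, -0.001, 0.016, 0, 0, 0], [0, 0.021, -0.001, 0.015, 0, 0, 0], [0, 0.004, 0, 0.004, 0, 0, 0], [0, 0, 0, 0, 0, 0, 0], [0, 0, 0, 0, 0, 0, 0]])

```text
clock: 18.8
tool_pos: [0.4626, 0.1614, 0.1987]
eef_rot: [0.584, 0.717, -0.239, 0.297]
contact_force: [-0.4, -0.6, -0.6]
opening: 0.68
finger_force: 25.0
```

Run:
```python
from plan import *
p,R,q=cur();g=p+.1473*R[:,2];s=status.get_state();print(g,s['contact_force'],np.degrees(np.arccos(-R[2,2])),R[2,1],q.round(2))
print((R.T@(np.array([.4838,.0588,.085])-g)).round(4))
a=cams.snapshot('scene')[130:250,230:390,::-1]
b=cv2.convertScaleAbs(cams.snapshot('top')[130:210,190:290,::-1],alpha=1.6)
cv2.imwrite('pics/s4.png',np.hstack([cv2.resize(x,(400,int(x.shape[0]*400/x.shape[1])),interpolation=cv2.INTER_CUBIC)[:300] if x is a else cv2.resize(x,(400,320),interpolation=cv2.INTER_CUBIC)[:300] for x in(a,b)]))
```

```text
[0.48415223 0.05992776 0.09416502] [-0.41580866 -0.60005463 -0.59184215] 44.7798217247076 0.0033186338011248484 [-1.05  1.18  0.75  2.05  0.1   0.39 -0.48]
[ 0.0057 -0.0006  0.0072]
```

View pics/s4.png

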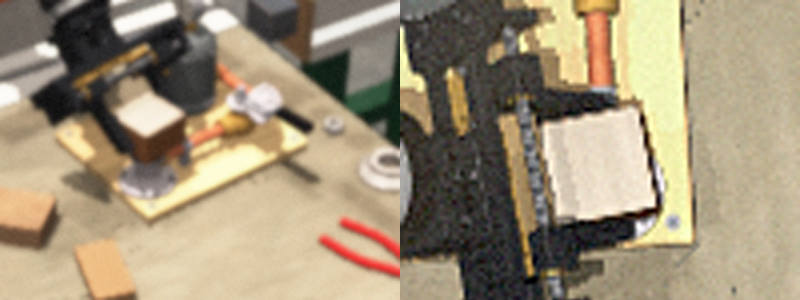

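The scene part shows the piece just above the pad at about (147,115). The top part shows its face spanning about (543..656, 103..222), centred near (599,164).

Run:
```python
from plan import *
T=par('top')
print([atz(T,(190+(u-400)/4,130+v/4),.113)[:2].tolist() for u,v in((543,126),(640,103),(656,207),(558,222),(599,164))])
```

```text
[[0.5074, 0.0839], [0.5212, 0.0286], [0.4614, 0.0184], [0.4522, 0.0742], [0.4858, 0.0514]]
```

Call:
play_rows(rows=[[0, 0.003, 0, 0.003, 0, 0, 0], [0, 0.0025, 0, 0.0025, 0, 0, 0], [0, 0, 0, 0, 0, 0, 0]])

```text
clock: 19.27
tool_pos: [0.4622, 0.1621, 0.1894]
eef_rot: [0.583, 0.718, -0.24, 0.296]
contact_force: [-0.1, 0.4, -0.2]
opening: 0.679
finger_force: 25.0
```

Call:
play_rows(rows=[[0, 0.001, 0, 0.001, 0, 0, 0], [0, 0, 0, 0, 0, 0, 0]])

```text
clock: 19.52
tool_pos: [0.4623, 0.1619, 0.1888]
eef_rot: [0.583, 0.717, -0.24, 0.297]
contact_force: [-0.9, 0.9, 3.7]
opening: 0.68
finger_force: 25.0
```

Call:
play_rows(rows=[[0, 0.001, 0, 0.001, 0, 0, 0], [0, 0, 0, 0, 0, 0, 0]])

```text
clock: 19.77
tool_pos: [0.4624, 0.1617, 0.1886]
eef_rot: [0.583, 0.717, -0.24, 0.297]
contact_force: [-2.8, 5.0, 12.9]
opening: 0.68
finger_force: 25.0
```

Call:
play_rows(rows=[[0, 0.0007, 0, 0.0007, 0, 0, 0], [0, 0, 0, 0, 0, 0, 0]])

```text
clock: 20.02
tool_pos: [0.4624, 0.1616, 0.1884]
eef_rot: [0.583, 0.717, -0.24, 0.298]
contact_force: [-3.4, 8.0, 18.7]
opening: 0.681
finger_force: 25.0
```

Call:
play_rows(rows=[[0, -0.0015, 0, -0.0015, 0, 0, 0], [0, 0, 0, 0, 0, 0, 0], [75, 0, 0, 0, 0, 0, 0], [100, 0, 0, 0, 0, 0, 0], [100, 0, 0, 0, 0, 0, 0], [100, 0, 0, -0.02, 0, 0, 0], [100, 0, 0, -0.04, 0, 0, 0], [100, -0.03, 0, -0.04, 0, 0, 0]])

```text
clock: 21.02
tool_pos: [0.4515, 0.2122, 0.2796]
eef_rot: [0.581, 0.719, -0.24, 0.296]
contact_force: [0.5, -0.2, 1.0]
opening: 0.997
finger_force: 0.0
```

Call:
play_rows(rows=[[100, -0.04, 0, -0.04, 0, 0, 0], [100, -0.03, 0, -0.03, 0, 0, 0], [100, 0, 0, 0, 0, 0, 0]])

```text
clock: 21.4
tool_pos: [0.4525, 0.2092, 0.3817]
eef_rot: [0.584, 0.717, -0.237, 0.297]
contact_force: [-0.9, -0.2, -0.3]
opening: 0.999
finger_force: 0.0
```

Run:
```python
from plan import *
s=status.get_state();print(s['opening'],s['contact_force'],cur())
a=cams.snapshot('scene')[130:250,230:390,::-1]
b=cv2.convertScaleAbs(cams.snapshot('top')[100:205,180:300,::-1],alpha=1.6)
cv2.imwrite('pics/s5.png',np.hstack([cv2.resize(a,(400,300),interpolation=cv2.INTER_CUBIC),cv2.resize(b,(400,350),interpolation=cv2.INTER_CUBIC)[50:]]))
```

```text
0.9986581351910876 [-0.86941581 -0.22405671 -0.31365161] (array([0.45250336, 0.20918413, 0.38174885]), array([[-0.14098627,  0.97880502,  0.14853822],
       [ 0.69740154,  0.20468285, -0.68683042],
       [-0.70267629,  0.00675712, -0.7114776 ]]), array([-1.19986118,  0.85618954,  0.87855099,  1.93853645,  0.18117742,
        0.80046992, -0.39594503]))
```

View pics/s5.png

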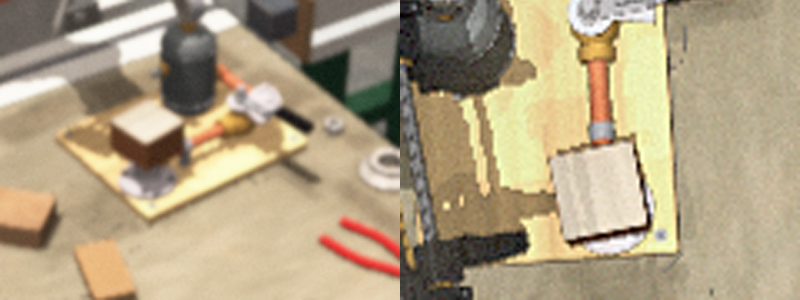

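The top part shows the piece resting on the pad with its face centred at about (601,189), and the scene part shows it level at (147,130). I've used all my picture views, so I'll measure numerically from here.

Run:
```python
from plan import *
from scipy.optimize import minimize
T,S=par('top'),par('scene')
print('manual',atz(T,(240.3,171.6),.102))
def hull(P,x,y,yaw):
    c,s=np.cos(yaw),np.sin(yaw)
    X=[[x+c*a-s*b,y+s*a+c*b,z] for a in(-.03,.03) for b in(-.03,.03) for z in(.062,.102)]
    m=np.zeros((420*4,560*4),np.uint8);cv2.fillConvexPoly(m,cv2.convexHull(((proj(P,X)+.5)*4).astype(np.int32)),1)
    return cv2.resize(m.astype(np.float32),(560,420),interpolation=cv2.INTER_AREA)
for c,P in(('top',T),('scene',S)):
    cams.snapshot(c)
    for d in finder.regions_of(c,'piece_mid')[:3]:
        m=d['mask'];v,u=np.nonzero(m);print(c,round(d['score'],2),m.sum(),u.mean().round(1),v.mean().round(1))
        if np.hypot(*(np.array([u.mean(),v.mean()])-proj(P,[.485,.053,.09])[0]))<12:
            f=lambda p:1-np.minimum(h:=hull(P,*p),m).sum()/np.maximum(h,m).sum()
            best=min((minimize(f,[.485,.052,y0],method='Nelder-Mead',options=dict(initial_simplex=[[.485,.052,y0],[.491,.052,y0],[.485,.058,y0],[.485,.052,y0+.1]])) for y0 in(.2,.3)),key=lambda r:r.fun)
            print('  fit',best.x.round(4),round(best.fun,3))
    for l in('lever_grip','pad_top'):
      for d in finder.regions_of(c,l)[:2]:
        v,u=np.nonzero(d['mask']);print(c,l,round(d['score'],2),d['mask'].sum(),u.mean().round(1),v.mean().round(1),u.min(),u.max(),v.min(),v.max())
```

```text
manual [0.4861 0.0512 0.102 ]Traceback (most recent call last):
  File "<stdin>", line 12, in <module>
NameError: name 'finder' is not defined. Did you mean: 'filter'?
```

Run:
```python
from plan import *
from plant import finder
T,S=par('top'),par('scene')
S0=atz(S,(289.1,190.5),.062);print('scene pad',S0)
for c,P in(('top',T),('scene',S)):
    cams.snapshot(c)
    for d in finder.regions_of(c,'piece_mid')[:4]:
        m=d['mask'];v,u=np.nonzero(m)
        # predicted silhouette centroid for piece exactly at the pad as this camera sees it
        x0=np.array([.4852,.053]) if c=='top' else S0[:2]
        X=[[x0[0]+.98*a-.2*b,x0[1]+.2*a+.98*b,z] for a in(-.03,.03) for b in(-.03,.03) for z in(.062,.102)]
        h=np.zeros((420,560),np.uint8);cv2.fillConvexPoly(h,cv2.convexHull(np.rint(proj(P,X)).astype(np.int32)),1);b,a=np.nonzero(h)
        print(c,round(d['score'],2),m.sum(),'cen',u.mean().round(1),v.mean().round(1),'pred',h.sum(),a.mean().round(1),b.mean().round(1))
    for l in('lever_grip','valve_lever'):
      for d in finder.regions_of(c,l)[:2]:
        v,u=np.nonzero(d['mask']);print(c,l,round(d['score'],2),d['mask'].sum(),u.mean().round(1),v.mean().round(1),u.min(),u.max(),v.min(),v.max())
print('px per mm top',proj(T,[[.485,.053,.1],[.495,.053,.1],[.485,.063,.1]]).round(1))
```

```text
scene pad [0.4836 0.0455 0.062 ]
top 0.96 723 cen 379.7 165.9 pred 809 240.0 173.3
top 0.8 721 cen 388.7 308.3 pred 809 240.0 173.3
top 0.56 720 cen 239.7 173.3 pred 809 240.0 173.3
top valve_lever 0.5 278 257.4 113.1 234 279 106 121
scene 0.97 1046 cen 250.3 336.7 pred 675 288.9 184.8
scene 0.96 624 cen 288.6 183.5 pred 675 288.9 184.8
scene 0.78 744 cen 371.2 269.0 pred 675 288.9 184.8
scene valve_lever 0.53 159 340.3 174.4 323 355 167 182
px per mm top [[239.6 172.2]
 [239.7 167.9]
 [235.3 172.2]]
```

The numeric check puts the piece within about 2 mm of the pad centre, so the valve is next. I'm untilting and moving over the lever.

Run:
```python
from plan import *
to([.6375,-.0159,.2],-77,0)
p,R,q=cur();R1=tool(-77,0);rv=rot(R,R1);p1=p+np.array([0,0,.03])
for k in range(1,6): q,e,a,P=ik(p1,R@Ro.from_rotvec(rv*k/5,degrees=True).as_matrix(),q)
print(q.round(2),e)
p2=np.array([.6375,-.0159,.086+.1473])
for k in range(1,9): q,e,a,P=ik(p1+(p2-p1)*k/8,R1,q)
print(q.round(2),e)
for az in(-65,-53,-41):
    th=np.radians(az);q,e,a,P=ik(np.array([.6195+.08*np.cos(th),.0624+.08*np.sin(th),.2333]),tool(az,0),q);print(q.round(2),e)
T=par('top');print(atz(T,(270.35,110.25),.086),atz(T,(257.4,113.1),.086))
s=dict(tool_pos=[0.4601,-0.2602,0.2617],eef_rot=[0.619,0.686,0.255,-0.286]);W=par('wrist',s);print(atz(W,(533,160),.086),tri([(T,(270.35,110.25)),(W,(533,160))]))
```

```text
grasp now [0.4733 0.108  0.2743] | turn 5 x [-0.08  8.96 -0.22] | then shift [-0.2615  0.1301  0.0315] q [-1.2   0.86  0.88  1.94  0.18  0.8  -0.4 ]
[-0.76  0.55  0.37  1.94 -0.3   0.7   0.02] 2.5860977709007758e-06
[-0.15  0.95  0.2   1.64 -0.3   0.58  0.45] 1.3398502460024632e-06
[-0.13  0.96  0.15  1.59 -0.22  0.61  0.57] 1.2529990268704614e-06
[-0.12  0.97  0.11  1.54 -0.15  0.64  0.71] 1.257166056231816e-06
[-0.11  0.98  0.06  1.5  -0.08  0.67  0.84] 1.230961358156084e-06
[ 0.6354 -0.0153  0.086 ] [0.6283 0.0151 0.086 ]
[ 0.6355 -0.0139  0.086 ] (array([ 0.6348, -0.0152,  0.0872]), np.float64(0.0004))
```

Call:
play_rows(rows=[[100, -0.01, 0, -0.01, 0, 0, 0], [100, 0, 0, 0, 0, 9, 0], [100, 0, 0, 0, 0, 9, 0], [60, 0, 0, 0, 0, 9, 0], [60, 0, 0, 0, 0, 9, 0], [60, 0, 0, 0, 0, 9, 0], [60, -0.052, 0.026, 0, 0, 0, 0], [60, -0.052, 0.026, 0, 0, 0, 0]])

```text
clock: 22.95
tool_pos: [0.5251, 0.117, 0.3944]
eef_rot: [0.63, 0.777, 0.003, -0.001]
contact_force: [0.3, 1.4, -0.4]
opening: 0.601
finger_force: 0.0
```

Call:
play_rows(rows=[[60, -0.052, 0.026, 0, 0, 0, 0], [60, -0.052, 0.026, 0, 0, 0, 0], [60, -0.052, 0.026, 0, 0, 0, 0], [60, 0, 0, 0, 0, 0, 0], [60, 0, 0, 0, 0, 0, 0]])

```text
clock: 23.58
tool_pos: [0.6322, -0.0181, 0.3929]
eef_rot: [0.63, 0.776, 0.002, -0.001]
contact_force: [-0.0, 1.3, 0.2]
opening: 0.601
finger_force: 0.0
```

Run:
```python
from plan import *
print(status.get_state()['opening'])
to([.6352,-.0152,.088],-78.5,0)
```

```text
0.6009830517855643
grasp now [ 0.6323 -0.0174  0.2456] | turn 1 x [ 0.08 -0.24  0.35] | then shift [0.0022 0.0035 0.1576] q [-0.2   0.73  0.29  1.57 -0.26  0.88  0.39]
```

Call:
play_rows(rows=[[60, 0.002, 0.0035, 0.05, 0, 0, 0], [60, 0, 0, 0.05, 0, 0, 0], [60, 0, 0, 0.057, 0, 0, 0], [60, 0, 0, 0, 0, 0, 0], [0, 0, 0, 0, 0, 0, 0], [0, 0, 0, 0, 0, 0, 0], [0, 0, 0, 0, 0, 0, 0], [0, 0, 0, 0, 0, 0, 0]], grip_force=8)

```text
clock: 24.58
tool_pos: [0.6359, -0.0149, 0.2366]
eef_rot: [0.63, 0.776, 0.002, -0.0]
contact_force: [-0.0, -0.4, 4.4]
opening: 0.182
finger_force: 8.0
```

Run:
```python
from plan import *
s=status.get_state();print(s['opening'],s['finger_force'],s['contact_force'])
to([.6195+.08*np.cos(np.radians(-41)),.0624+.08*np.sin(np.radians(-41)),.088],-41,0)
```

```text
0.18188064469003615 8.001611286308616 [-0.03535948 -0.40700393  4.35460993]
grasp now [ 0.6363 -0.0143  0.0893] | turn 4 x [ 0.06 -0.04 -9.28] | then shift [-0.0169  0.0475  0.0013] q [-0.16  0.94  0.21  1.66 -0.32  0.58  0.44]
```

The fingers hold the 16 mm sleeve. I'm swinging the lever, half of the turn first.

Call:
play_rows(rows=[[0, 0, 0.0085, 0, 0, 0, -6.1], [0, 0, 0.0085, 0, 0, 0, -6.1], [0, 0, 0.0085, 0, 0, 0, -6.1], [0, 0, 0, 0, 0, 0, 0], [0, 0, 0, 0, 0, 0, 0]])

```text
clock: 25.2
tool_pos: [0.6601, -0.0058, 0.2366]
eef_rot: [0.499, 0.867, 0.003, -0.001]
contact_force: [-0.8, 3.2, 5.2]
opening: 0.185
finger_force: 8.0
```

```bash
cat > lv.py <<'E'
from plan import *
s=status.get_state();print(s['opening'],s['finger_force'],s['contact_force'])
p,R,q=cur();d=p+.1473*R[:,2]-[.6195,.0624,0];print('r',np.hypot(*d[:2]),'az',np.degrees(np.arctan2(d[1],d[0])),'toolaz',np.degrees(np.arctan2(-R[1,0],-R[0,0])))
to([.6195+.08*np.cos(np.radians(-41)),.0624+.08*np.sin(np.radians(-41)),.089],-41,0)
E
python3 lv.py
```

```text
0.18467846987439215 8.016417177859694 [-0.81548089  3.16412475  5.22662814]
r 0.07878740294005118 az -58.70314205646103 toolaz -59.86357452494779
grasp now [ 0.6604 -0.0049  0.0893] | turn 2 x [ 0.16 -0.1  -9.43] | then shift [-0.0046  0.0248  0.0003] q [-0.13  0.95  0.14  1.58 -0.2   0.62  0.64]
```

Call:
play_rows(rows=[[0, 0, 0.0083, 0, 0, 0, -6.1], [0, 0, 0.0083, 0, 0, 0, -6.1], [0, 0, 0.0083, 0, 0, 0, -6.1], [0, 0, 0, 0, 0, 0, 0], [0, 0, 0, 0, 0, 0, 0], [0, 0, 0, 0, 0, 0, 0]])

```text
clock: 25.95
tool_pos: [0.6798, 0.0097, 0.2366]
eef_rot: [0.355, 0.935, 0.004, -0.001]
contact_force: [-2.5, 4.2, 5.0]
opening: 0.181
finger_force: 8.0
```

```bash
python3 lv.py
```

```text
0.18075678027503053 7.979116825154051 [-2.53624026  4.19551621  5.03170199]
r 0.07945600054783743 az -40.49507777592285 toolaz -41.55931668927403
grasp now [0.6799 0.0108 0.0893] | turn 1 x [ 0.36 -0.24 -0.56] | then shift [0.0001 0.0002 0.0003] q [-0.11  0.97  0.06  1.51 -0.09  0.67  0.84]
```

Call:
play_rows(rows=[[30, 0, 0, 0, 0, 0, 0], [50, 0, 0, 0, 0, 0, 0], [50, 0, 0, 0, 0, 0, 0], [50, 0, 0, -0.03, 0, 0, 0], [50, 0, 0, -0.06, 0, 0, 0], [50, 0, 0, -0.06, 0, 0, 0], [50, 0, 0, -0.06, 0, 0, 0]])

```text
clock: 26.82
tool_pos: [0.6794, 0.0065, 0.4475]
eef_rot: [0.355, 0.935, 0.002, -0.0]
contact_force: [0.7, -0.0, 0.1]
opening: 0.502
finger_force: 0.0
```

Call:
play_rows(rows=[[50, 0.055, -0.02, 0, 0, 0, 0], [50, 0.055, -0.02, 0, 0, 0, 0], [50, 0.055, -0.03, 0, 0, 0, 0], [50, 0.055, -0.03, 0, 0, 0, 0], [50, 0.03, -0.05, 0, 0, 0, 0], [50, 0.03, -0.05, 0, 0, 0, 0], [50, 0.0, -0.05, 0, 0, 0, 0], [50, 0, 0, 0, 0, 0, 0]])

```text
clock: 27.82
tool_pos: [0.3018, 0.0034, 0.4454]
eef_rot: [0.357, 0.934, 0.001, -0.001]
contact_force: [1.2, 0.0, 0.7]
opening: 0.495
finger_force: 0.0
```

```bash
cat > chk.py <<'E'
from plan import *
from plant import finder
T,S=par('top'),par('scene')
print(cur()[0].round(3),status.get_state()['contact_force'])
im=cams.snapshot('top');cv2.imwrite('pics/t9.png',im[:,:,::-1])
g=im.max(2).astype(int)
# sleeve: dark pixels near stem, at height .086
v,u=np.mgrid[85:145,225:300];pts=np.array([atz(T,(a,b),.086)[:2] for a,b in zip(u.ravel(),v.ravel())])
d=pts-[.6195,.0624];r=np.hypot(*d.T);az=np.degrees(np.arctan2(d[:,1],d[:,0]));val=g[v.ravel(),u.ravel()]
for thr in(35,45,55):
    k=(val<thr)&(r>.056)&(r<.106)&(az>-95)&(az<15);print(thr,k.sum(),'mean xy',pts[k].mean(0).round(4),'r',r[k].mean().round(3),'az',np.median(az[k]).round(1),az[k].std().round(1))
for c,P in(('top',T),('scene',S)):
    if c=='scene': cams.snapshot(c)
    for l in('valve_lever','piece_mid'):
      for e in finder.regions_of(c,l)[:4]:
        b,a=np.nonzero(e['mask']);print(c,l,round(e['score'],2),len(a),a.mean().round(1),b.mean().round(1))
print('pred lever@45',[[proj(P,[.6195+rr*np.cos(np.radians(-41)),.0624+rr*np.sin(np.radians(-41)),.086])[0].round(1).tolist() for rr in(.054,.08,.106)] for P in(T,S)])
E
python3 chk.py
```

```text
[0.302 0.003 0.445] [1.16177598 0.01824438 0.7185522 ]
35 84 mean xy [0.6804 0.0106] r 0.08 az -40.5 3.8
45 126 mean xy [0.6794 0.0113] r 0.079 az -40.5 3.9
55 138 mean xy [0.6791 0.0111] r 0.079 az -40.7 4.1
top valve_lever 0.83 325 251.4 101.1
top piece_mid 0.97 647 379.9 166.3
top piece_mid 0.95 708 239.4 173.2
top piece_mid 0.9 762 388.6 308.5
scene valve_lever 0.44 101 348.0 168.1
scene piece_mid 0.68 995 250.1 337.5
scene piece_mid 0.58 572 289.1 183.5
pred lever@45 [[[252.6, 99.8], [260.0, 91.7], [267.3, 83.7]], [[344.8, 167.1], [353.9, 167.9], [363.0, 168.6]]]
```

```bash
python3 -c "
from plant import r
print(r.finish_job())"
```

```text
the job is handed in; nothing more can be done
None
```

The test piece rests laminate down on the pad, about 2 mm off centre, and the valve lever stands at about 45.5° open. By my own camera measurements both are within tolerance. The pliers and offcuts were not touched, and I handed the job in at about 28 s of the 72 s allowed; no verdict was shown.

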